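Set the fallen work support upright

TASK

Stand the fallen work-support post with the red ball upright on its square foot, ready to prop a board: lift its ball end and let the foot tip up over its own edge on the bench. Do it where it lies, without lifting the foot clear of the bench or dragging it elsewhere, and leave the fallen post with the blue ball alone.

Things in the scene. Friction and masses are not known exactly. Their poses are not given: they have to be found in the camera images.
- red_ball (a point): centre of the red ball, 36 mm across, on the end of the 16 mm steel rod of the post to be stood up (168 mm tall, about 0.45 kg, most of it in the foot). The post lies on its ball and one edge of its foot, pointing any way, its rod sloping 6 degrees down to the ball. This point is 18 mm above the bench lying, 150 mm standing. A lightly gripped ball turns between the fingers.
- red_foot (a point): centre of that post's square dark steel foot, 64 x 64 x 12 mm, square to the rod; 144 mm from the ball's centre, half-way through the foot's thickness. Its z axis points along the rod towards the ball. Height above the bench: about 32 mm lying, 6 mm standing; tipping up over the edge of the foot shifts it about 41 mm sideways, away from where the ball lay.
- blue_ball (a point): centre of the blue ball of a second, equal post that also lies on the bench; to be left alone. (A third, with a yellow ball, stands at the back, fixed, out of the way.)

How it is judged:
On the way:
1. the red-balled post is half raised, its foot still on the bench (angle between red_foot's own z axis and vertical between 0.3 and 1.1 rad and height (world z) of red_foot below 0.06 m), for 0.05 s.
At the end, for the whole second after the job is handed in: The red-balled post stands on the bench on its foot, upright within 10 degrees, with the foot's centre within 130 mm of where it was at the start (tipping alone shifts it about 50 mm); the blue ball is within 30 mm of where it was (angle between red_foot's own z axis and vertical below 0.18 rad and height (world z) of red_foot between 0 and 0.012 m and distance of red_foot from where it was at the start of the episode below 0.13 m and distance of blue_ball from where it was at the start of the episode below 0.03 m); the robot touches nothing.
It fails at once if the foot of the red-balled post is lifted clear of the bench (its centre more than 75 mm above it) (height (world z) of red_foot above 0.075 m).
It fails at once if the blue-balled post is displaced by more than 30 mm (distance of blue_ball from where it was at the start of the episode above 0.03 m).
It also fails if it takes over 35 s, if anything falls off the work surface, if the arm or the gripper's body presses on something with over 40 N, if the wrist force passes 120 N, or if a joint passes its speed limit or range.

ROBOT

A 6-joint arm with a two-finger parallel gripper is mounted at the origin on a cart in front of the work surface, level with it; the furniture and walls round the work are solid. World frame = base frame: x ahead of the robot, y to its left, z up, the work surface at z = 0. Lengths are in m, angles in rad, forces in N, time in s.
With the tool pointing down it reaches from about 0.3 to 0.775 m from the base axis. Payload 14.6 kg.
Tool frame: the origin (TCP) lies at the centre of the arm's flange, where the gripper is bolted on; the fingertips stand 199 mm ahead of it and the grasp point (between the pads) lies 180 mm ahead of it; x points along the fingers, z is the direction in which the jaws open and shut, and the axes are right-handed (so a half turn about x gives the same grasp; the last joint's range is limited). The gripper opens to 94 mm and grips with 3 to 60 N. Pads are 16 mm wide; open, the fingers measure 119 mm over their backs; the gripper's body (75 mm by 177 mm) begins 78 mm behind the grasp point.
Start: joints at [-1.178, 0.3, 1.521, -0, 1.321, -0.067], TCP at [0.244, -0.493, 0.405] pointing down, gripper open.
Joint ranges: [-3.03, 3.03], [-0.79, 2.21], [0.23, 2.52], [-1.04, 4.18], [0, 3.07], [-2.55, 2.55]. Speed limits (rad/s): [2.22, 2.22, 2.57, 3.14, 3.14, 3.14].

INTERFACE

Orientations are given as a 3x3 rotation matrix whose columns are the frame's x, y, z axes.
In Python, from rig import bot gives the robot as it stands.
- The arm moves only by the tool servo_tool, never from a script. Its argument "motion" is a list of rows, each a list of 7 numbers: the shift along the tool's x, y, z in cm, then the turn, a rotation vector about the tool's x, y, z in rad, then the opening, from -1 (shut) to 1 (fully open). A call has 1 to 10 rows; each row is the pose to reach, as a shift and turn from the pose commanded when the call began, along the tool's axes at that moment; what a row does not reach only later rows make up. A row lasts 1/8 s, in which the tool goes at most 62.5 mm and 10.7 degrees, less where a joint would pass 70% of its speed; a pose out of reach is approached as far as the arm can. A call with a gripper value outside its range is refused whole. The fingers move at their own pace and stop on an object; "force" is the grip in N (left out, the last holds). Time passes only in rows, so rows that repeat a pose let the fingers close. It gives the time, the measured TCP pose, the force and the opening at its end, in the units of the state.
- bot.get_obs(): the state, without advancing time (a new reading comes with each control period).
- bot.get_image(name): name is "scene" or "side" or "wrist"; returns a dict with "pixels" (420x560x3 uint8, blue, green, red), "camera_matrix" (3x3 intrinsics, pixels), "world_to_cam" (4x4, takes a point from world to camera coordinates); the wrist camera has in their place "mount" (4x4, takes a point from camera to tool coordinates, whose origin is the TCP and whose axes are the tool frame's). Camera axes: x right, y down, z forward; pixel columns grow to the right and rows downward; lengths in m; the calibration is good to about 2 mm. A picture is of the moment at which its call begins: read the wrist's pose just before it. There is no depth.
- bot.finish_job(): hands the job in, once; it reports no verdict.
The state is a dict: "clock": time; "q": joint angles; "dq": joint speeds; "effort": joint torques, N m; "ee_pos": TCP position; "eef_rot": TCP orientation; "wrist_force": force on the tool from outside, world axes, zero at the start; "wrist_torque": the same for the moment, N m; "width": opening from 0.0 (shut) to 1.0 (fully open).
Only numpy, scipy, OpenCV 4.12 (cv2) and the standard library are available. Lean on these libraries where they do the work, as an engineer would, in place of code of your own. Each camera call takes 0.05 s, during which the arm holds its last target.

## Working session

There is one attempt and no reset: what is moved stays moved. The work goes in short steps, Python scripts to look and compute and a tool call to move; the robot and the scene stay as the last step left them, time stands still between calls to the robot, and variables do not carry over. Pictures are saved under pics/ and viewed, and the job is handed in when it is done.

Besides the shell and the picture viewer there is one more tool, called after "Emit:" as a command line: name --pt "numbers of a row" for each row, then --argument value for the rest. servo_tool: Moves the arm, as the interface text tells. Its arguments: {"type":"object","properties":{"motion":{"type":"array","items":{"type":"array","items":{"type":"number"}}},"force":{"type":"number"}},"required":["motion"]}

```bash
mkdir -p pics; ls; python3 - <<'E'
from rig import bot
import cv2,pickle
o=bot.get_obs();print(o)
d={}
for n in ["scene","side","wrist"]:
    im=bot.get_image(n);d[n]=im;cv2.imwrite(f"pics/{n}0.png",im["pixels"])
pickle.dump((o,d),open("d0.pkl","wb"))
E
```

```text
pics
{'clock': 0.0, 'q': array([-1.17757841e+00,  3.00466209e-01,  1.52159526e+00, -6.66446401e-06,
        1.32071839e+00, -6.65769091e-02]), 'dq': array([ 2.13762031e-04, -1.17188406e-03, -5.52046622e-04,  1.76876230e-04,
       -1.21379615e-03, -8.51405450e-05]), 'effort': array([ 2.79213069e-03, -5.31800258e+01, -3.52733982e+01,  7.09813088e-02,
        2.44384323e-02, -8.89295166e-05]), 'ee_pos': array([ 0.24406405, -0.49283957,  0.40408288]), 'eef_rot': array([[-4.60858396e-04,  8.96142850e-01,  4.43765456e-01],
       [ 1.09412765e-03,  4.43765689e-01, -8.96142185e-01],
       [-9.99999295e-01,  7.25414070e-05, -1.18500782e-03]]), 'wrist_force': array([-0.34173593, -0.05504518,  0.52953541]), 'wrist_torque': array([-0.00728626, -0.01598185, -0.00401169]), 'width': 1.0013664445529131}
```

View pics/scene0.png

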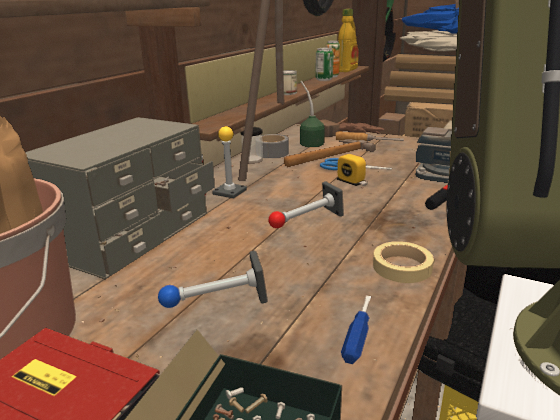

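View pics/side0.png

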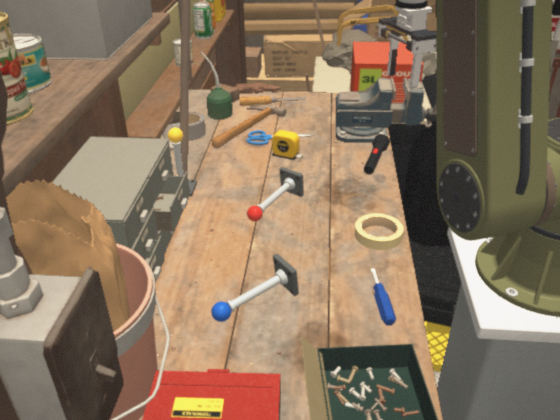

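View pics/wrist0.png

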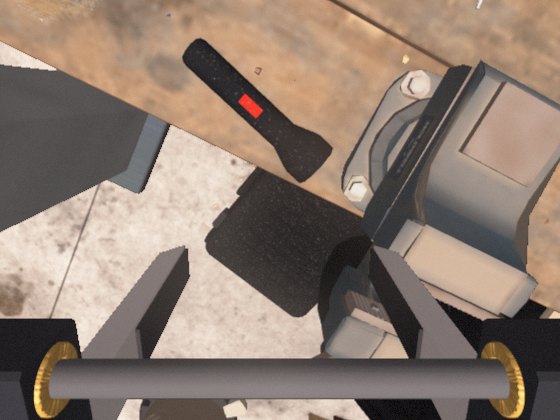

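The scene view shows the red ball at about (277,219) with its foot at about (333,199), and the blue ball at (169,296). In the side view red is at (255,213), its foot at (291,182), and blue at (221,311). Next I'll turn these into positions.

```bash
cat > h.py <<'E'
import numpy as np,cv2
def ray(im,uv,W=None):
    W=im["world_to_cam"] if W is None else W
    K=im["camera_matrix"];R=W[:3,:3];t=W[:3,3]
    d=R.T@np.linalg.inv(K)@np.array([uv[0],uv[1],1.]);return -R.T@t,d/np.linalg.norm(d)
def plane(im,uv,z,W=None):
    c,d=ray(im,uv,W);return c+d*(z-c[2])/d[2]
def tri(r):
    A=0;b=0
    for c,d in r:
        P=np.eye(3)-np.outer(d,d);A=A+P;b=b+P@c
    return np.linalg.solve(A,b)
def ball(px,col):
    h=cv2.cvtColor(px,cv2.COLOR_BGR2HSV)
    m=((h[...,0]<6)|(h[...,0]>174)) if col=='red' else (h[...,0]>100)&(h[...,0]<125)
    m=(m&(h[...,1]>150)&(h[...,2]>70)).astype(np.uint8)
    out=[]
    for c in cv2.findContours(m,cv2.RETR_EXTERNAL,cv2.CHAIN_APPROX_NONE)[0]:
        a=cv2.contourArea(c)
        if a>60:
            (x,y),r=cv2.minEnclosingCircle(c)
            if a/(np.pi*r*r)>.7: out.append((round(x,1),round(y,1),round(r,1)))
    return out
E
python3 - <<'E'
import pickle,cv2,numpy as np
from h import *
o,d=pickle.load(open("d0.pkl","rb"))
for col in("red","blue"):
  for n in("scene","side"):
    for b in ball(d[n]["pixels"],col): print(col,n,b,plane(d[n],b[:2],.018).round(4))
for n,(x,y,w,h) in dict(scene=(262,170,100,70),side=(240,155,80,70)).items():
    c=d[n]["pixels"][y:y+h,x:x+w];cv2.imwrite(f"pics/{n}_z.png",cv2.resize(c,None,fx=8,fy=8,interpolation=cv2.INTER_CUBIC)[:600,:800])
E
```

```text
red scene (276.2, 219.2, 8.5) [ 0.589  -0.1453  0.018 ]
red side (254.3, 212.9, 7.3) [ 0.5863 -0.1425  0.018 ]
blue scene (168.6, 295.8, 10.9) [0.6103 0.174  0.018 ]
blue side (221.1, 310.9, 9.1) [0.6073 0.1748 0.018 ]
```

View pics/scene_z.png

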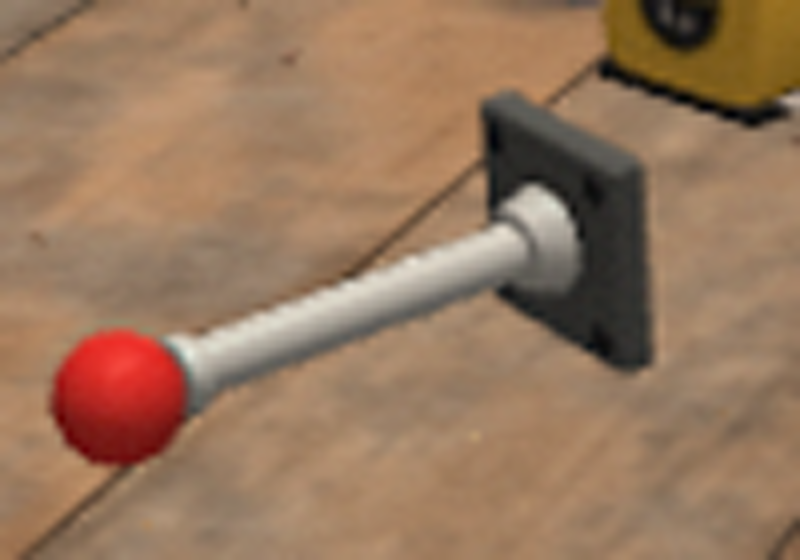

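View pics/side_z.png

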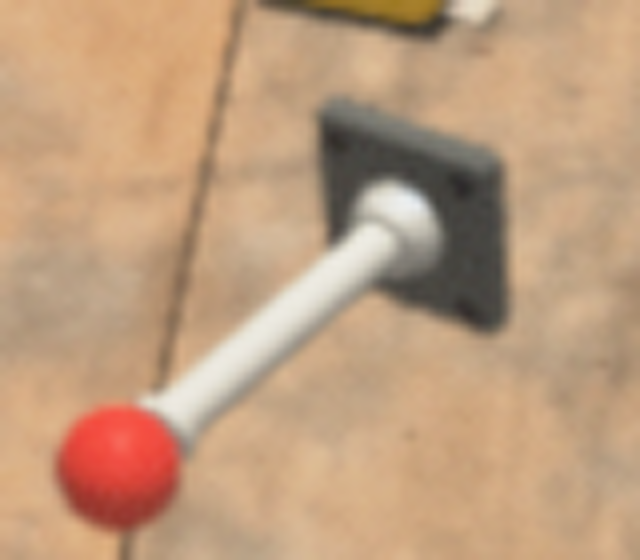

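```bash
python3 - <<'E'
import pickle
from h import *
o,d=pickle.load(open("d0.pkl","rb"))
b=np.array([.5877,-.1439,.018])
f=[plane(d["scene"],(333,199),.0324),plane(d["side"],(291.5,181.9),.0324)]
for p in f: print(p,np.linalg.norm(p-b),np.degrees(np.arctan2(*(p-b)[[1,0]])))
im=d["wrist"];print(im["mount"],im["camera_matrix"])
E
```

```text
[ 0.50985734 -0.26508846  0.0324    ] 0.14475318058441852 -122.7137432093142
[ 0.50943776 -0.26200505  0.0324    ] 0.14241187497737326 -123.53042268586707
[[-2.60444528e-04 -2.84154801e-01  9.58778380e-01  2.09089337e-02]
 [ 1.26503701e-03 -9.58777739e-01 -2.84154267e-01  8.32047102e-02]
 [ 9.99999166e-01  1.13888371e-03  6.09174754e-04 -2.91332351e-04]
 [ 0.00000000e+00  0.00000000e+00  0.00000000e+00  1.00000000e+00]] [[375.94283115   0.         278.80146196]
 [  0.         375.94283115 206.88318869]
 [  0.           0.           1.        ]]
```

```bash
python3 - <<'E'
import pickle
from h import *
o,d=pickle.load(open("d0.pkl","rb"))
print("yellow ball",tri([ray(d["scene"],(226,133)),ray(d["side"],(175.5,134.5))]))
print("tape measure near-bottom",plane(d["scene"],(337,178),0),plane(d["scene"],(362,186),0),plane(d["side"],(274,154),0),plane(d["side"],(297,159),0))
print("tape measure end",plane(d["side"],(311,135),0))
h=np.radians(56.9);a=np.array([np.cos(h),np.sin(h),0]);z=np.array([0,0,1.]);B=np.array([.5877,-.1439,.018])
# front lower edge F, rear lower edge P
dd=a*np.cos(np.radians(6))-z*np.sin(np.radians(6));n=-np.cos(np.radians(6))*z-np.sin(np.radians(6))*a
F=B-138*dd/1000+.032*n;Pr=B-.150*dd+.032*n;print("edges",F,Pr)
P=F-.012*a;P[2]=0
for t in (0,15,30,45,60,75,90):
    c,s=np.cos(np.radians(t)),np.sin(np.radians(t));p=P+a*(.150*c-.032*s)+z*(.15*s+.032*c)
    print(t,p.round(4),"rel along a,z from start cm",round(float((p-B)@a)*100,2),round(float(p[2]-B[2])*100,2))
# first approach target
T=B+np.array([0,0,.18+.10]);R=o["eef_rot"];print("shift cm",R.T@(T-o["ee_pos"])*100)
E
```

```text
yellow ball [ 0.78174559 -0.25742525  0.15345613]
tape measure near-bottom [ 5.80832809e-01 -4.69675700e-01 -5.55111512e-17] [ 0.50240099 -0.44362913  0.        ] [ 0.57118572 -0.46447081  0.        ] [ 0.50580872 -0.43970878  0.        ]
tape measure end [ 0.47301562 -0.59142145  0.        ]
edges [ 0.51092411 -0.26167398  0.00060023] [ 0.50440678 -0.27167154  0.00185457]
0 [ 0.5863 -0.1461  0.032 ] rel along a,z from start cm -0.26 1.4
15 [ 0.579  -0.1573  0.0697] rel along a,z from start cm -1.6 5.17
30 [ 0.5666 -0.1763  0.1027] rel along a,z from start cm -3.87 8.47
45 [ 0.5499 -0.2018  0.1287] rel along a,z from start cm -6.92 11.07
60 [ 0.5302 -0.2321  0.1459] rel along a,z from start cm -10.53 12.79
75 [ 0.5087 -0.2651  0.1532] rel along a,z from start cm -14.47 13.52
90 [ 0.4869 -0.2985  0.15  ] rel along a,z from start cm -18.46 13.2
shift cm [ 10.63062242  46.27866167 -16.00799993]
```

Emit:
servo_tool --pt "0 6 -2 -0.1 0 0 1" --pt "0 12 -4 -0.25 0 0 1" --pt "0 18 -6 -0.4 0 0 1" --pt "1 24 -8 -0.533 0 0 1" --pt "3 30 -10 -0.533 0 0 1" --pt "5 36 -12 -0.533 0 0 1" --pt "8 42 -14.5 -0.533 0 0 1" --pt "10.6 46.3 -16 -0.533 0 0 1" --pt "10.6 46.3 -16 -0.533 0 0 1" --pt "10.6 46.3 -16 -0.533 0 0 1" --force 8

```text
clock: 1.4
ee_pos: [0.588, -0.144, 0.2984]
eef_rot: [[-0.001, 0.546, 0.838], [0.0, 0.838, -0.546], [-1.0, -0.0, -0.001]]
wrist_force: [-0.4, -0.1, -0.6]
width: 1.0
```

```bash
python3 - <<'E'
from h import *
from rig import bot
o=bot.get_obs();im=bot.get_image("wrist");cv2.imwrite("pics/wrist1.png",im["pixels"])
E4=np.eye(4);E4[:3,:3]=o["eef_rot"];E4[:3,3]=o["ee_pos"]
W=np.linalg.inv(E4@im["mount"]);print(o["clock"],o["ee_pos"],o["eef_rot"].round(4),o["q"].round(3))
for b in ball(im["pixels"],"red"):
    p=plane(im,b[:2],.018,W);print(b,p,"tool rel cm",o["eef_rot"].T@(p-o["ee_pos"])*100)
E
```

```text
1.4 [ 0.58796932 -0.14397442  0.29836251] [[-8.000e-04  5.457e-01  8.380e-01]
 [ 1.000e-04  8.380e-01 -5.457e-01]
 [-1.000e+00 -4.000e-04 -8.000e-04]] [-0.301  0.523  1.466 -0.     1.154  0.277]
(275.1, 212.0, 24.8) [ 0.58682894 -0.14030474  0.018     ] tool rel cm [28.03638305  0.25515139 -0.27417879]
```

View pics/wrist1.png

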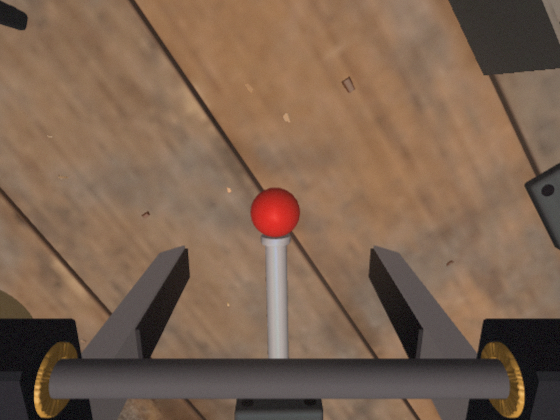

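The wrist view shows the ball at (275,212), rod running straight down the image: jaws are square to the rod, with about 2.5 mm correction needed.

Emit:
servo_tool --pt "4 0.2 -0.25 0 0 0 1" --pt "7.5 0.2 -0.25 0 0 0 1" --pt "9.5 0.2 -0.25 0 0 0 1" --pt "9.5 0.2 -0.25 0 0 0 1" --pt "9.5 0.2 -0.25 0 0 0 -0.5" --pt "9.5 0.2 -0.25 0 0 0 -0.5" --pt "9.5 0.2 -0.25 0 0 0 -0.5" --pt "9.5 0.2 -0.25 0 0 0 -0.5" --pt "9.5 0.2 -0.25 0 0 0 -0.5" --force 8

```text
clock: 2.58
ee_pos: [0.587, -0.141, 0.2038]
eef_rot: [[0.0, 0.546, 0.838], [-0.0, 0.838, -0.546], [-1.0, 0.0, 0.0]]
wrist_force: [0.0, 0.7, 0.3]
width: 0.507
```

```bash
python3 - <<'E'
from h import *
from rig import bot
o=bot.get_obs();print(o["clock"],o["ee_pos"],o["wrist_force"],o["width"]*94)
s=bot.get_image("scene")["pixels"];cv2.imwrite("pics/s2.png",s)
E
```

```text
2.575 [ 0.58699302 -0.1409622   0.20375454] [0.02387099 0.66155731 0.25535068] 47.662680823702914
```

View pics/s2.png

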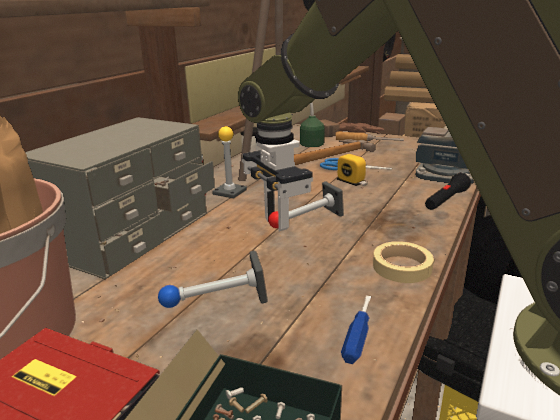

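The fingers straddle the ball at (274,220) and are still closing.

Emit:
servo_tool --pt "0 0 0 0 0 0 -1" --pt "0 0 0 0 0 0 -1" --pt "0 0 0 0 0 0 -1" --pt "0 0 0 0 0 0 -1" --force 8

```text
clock: 3.12
ee_pos: [0.587, -0.141, 0.2036]
eef_rot: [[0.0, 0.546, 0.838], [0.0, 0.838, -0.546], [-1.0, 0.0, -0.0]]
wrist_force: [0.0, 0.3, -0.4]
width: 0.379
```

Gripped at 36 mm. Start the arc, up to 30°.

Emit:
servo_tool --pt "-0.7 -0.1 0 0 0 0 -1" --pt "-1.4 -0.3 0 0 0 0 -1" --pt "-2.7 -0.6 0 0 0 0 -1" --pt "-4.0 -1.1 0 0 0 0 -1" --pt "-5.2 -1.6 0 0 0 0 -1" --pt "-6.4 -2.3 0 0 0 0 -1" --pt "-7.5 -3.1 0 0 0 0 -1" --pt "-8.5 -3.9 0 0 0 0 -1" --pt "-8.5 -3.9 0 0 0 0 -1"

```text
clock: 4.25
ee_pos: [0.5654, -0.1742, 0.2895]
eef_rot: [[0.001, 0.547, 0.837], [-0.0, 0.837, -0.547], [-1.0, 0.0, 0.001]]
wrist_force: [-0.0, 1.0, 1.3]
width: 0.376
```

```bash
python3 - <<'E'
from h import *
from rig import bot
o=bot.get_obs();print(o["clock"],o["ee_pos"],o["wrist_force"],o["wrist_torque"],o["width"]*94)
s=bot.get_image("scene")["pixels"];t=bot.get_image("side")["pixels"]
c=np.hstack([s[120:260,200:400],t[100:240,200:400]]);cv2.imwrite("pics/s3.png",cv2.resize(c,None,fx=2,fy=2))
E
```

```text
4.25 [ 0.56544144 -0.17422087  0.28945674] [-0.01377514  0.98262948  1.33746838] [ 0.28026807 -0.21545758 -0.00982803] 35.365738710773535
```

View pics/s3.png

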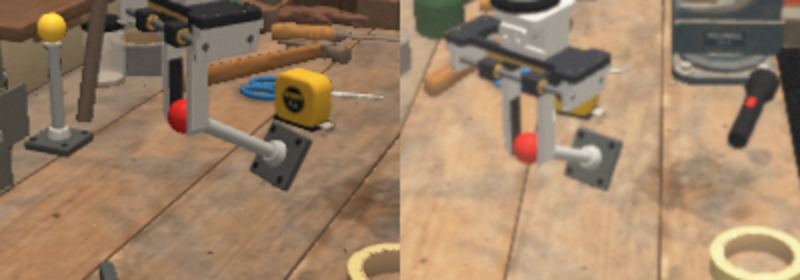

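The post pivots in the grip at about 30° with its foot edge on the bench. Continuing along the arc.

Emit:
servo_tool --pt "-1.0 -1.0 0 0 0 0 -1" --pt "-1.9 -2.0 0 0 0 0 -1" --pt "-2.6 -3.0 0 0 0 0 -1" --pt "-3.3 -4.2 0 0 0 0 -1" --pt "-3.9 -5.4 0 0 0 0 -1" --pt "-4.3 -6.7 0 0 0 0 -1" --pt "-4.7 -8.0 0 0 0 0 -1" --pt "-4.9 -9.3 0 0 0 0 -1" --pt "-5.05 -10.6 0 0 0 0 -1" --pt "-5.05 -10.6 0 0 0 0 -1"

```text
clock: 5.6
ee_pos: [0.5073, -0.2632, 0.3392]
eef_rot: [[0.0, 0.547, 0.837], [-0.0, 0.837, -0.547], [-1.0, -0.0, 0.0]]
wrist_force: [0.5, -0.7, 2.4]
width: 0.374
```

```bash
python3 - <<'E'
from h import *
from rig import bot
o=bot.get_obs();print(o["clock"],o["ee_pos"],o["wrist_force"],o["wrist_torque"],o["width"]*94)
s=bot.get_image("scene")["pixels"];t=bot.get_image("side")["pixels"]
c=np.hstack([s[80:240,200:400],t[80:240,200:400]]);cv2.imwrite("pics/s4.png",cv2.resize(c,None,fx=2,fy=2))
E
```

```text
5.6 [ 0.50730615 -0.26322004  0.33921605] [ 0.49378949 -0.74340264  2.4090593 ] [-0.13965506 -0.23653663 -0.02936801] 35.11734069022129
```

View pics/s4.png

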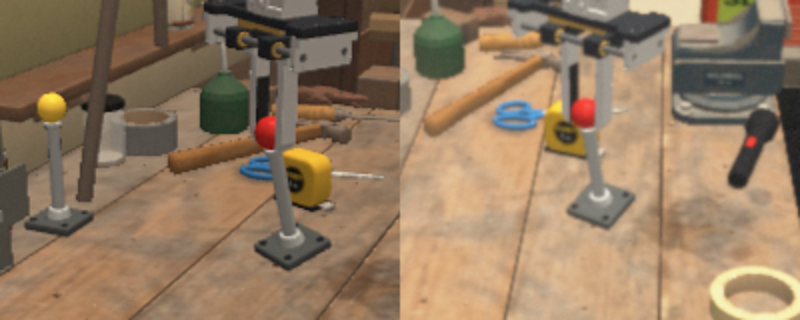

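Post is about 15° from upright, foot edge on the bench. Final stretch.

Emit:
servo_tool --pt "0 -0.9 0 0 0 0 -1" --pt "0 -1.8 0 0 0 0 -1" --pt "0.1 -2.7 0 0 0 0 -1" --pt "0.2 -3.4 0 0 0 0 -1" --pt "0.3 -4.0 0 0 0 0 -1" --pt "0.3 -4.0 0 0 0 0 -1" --pt "0.3 -4.0 0 0 0 0 -1"

```text
clock: 6.58
ee_pos: [0.486, -0.2958, 0.3362]
eef_rot: [[0.0, 0.546, 0.838], [0.0, 0.838, -0.546], [-1.0, 0.0, 0.0]]
wrist_force: [1.7, 0.1, 2.6]
width: 0.38
```

```bash
python3 - <<'E'
from h import *
from rig import bot
o=bot.get_obs();print(o["clock"],o["ee_pos"],o["wrist_force"],o["wrist_torque"],o["width"]*94)
s=bot.get_image("scene")["pixels"];t=bot.get_image("side")["pixels"]
c=np.hstack([s[100:240,240:380],t[100:240,220:360]]);cv2.imwrite("pics/s5.png",cv2.resize(c,None,fx=2.8,fy=2.8))
E
```

```text
6.575 [ 0.48599188 -0.29584571  0.33624912] [1.72903196 0.06287243 2.59619226] [-0.02605883 -0.3927157   0.02342304] 35.72884910822428
```

View pics/s5.png

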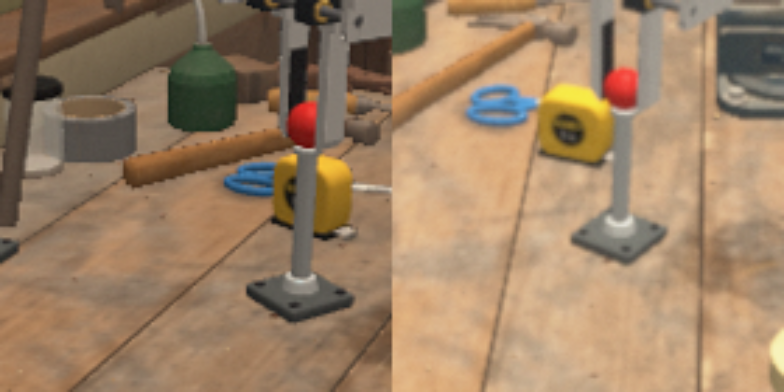

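The post looks upright with its foot flat. Releasing, then rising.

Emit:
servo_tool --pt "0 0 0 0 0 0 -0.1" --pt "0 0 0 0 0 0 0.1" --pt "0 0 0 0 0 0 0.4" --pt "0 0 0 0 0 0 0.7" --pt "0 0 0 0 0 0 0.7" --pt "0 0 0 0 0 0 0.7"

```text
clock: 7.42
ee_pos: [0.4859, -0.2959, 0.3362]
eef_rot: [[-0.0, 0.546, 0.838], [0.0, 0.838, -0.546], [-1.0, 0.0, -0.0]]
wrist_force: [0.8, 0.1, 0.3]
width: 0.848
```

```bash
python3 - <<'E'
from h import *
from rig import bot
o=bot.get_obs();im=bot.get_image("wrist")
print(o["clock"],o["width"]*94,o["wrist_force"]);cv2.imwrite("pics/w6.png",im["pixels"])
E
```

```text
7.425 79.75832381388811 [0.821023   0.14223935 0.26572839]
```

View pics/w6.png

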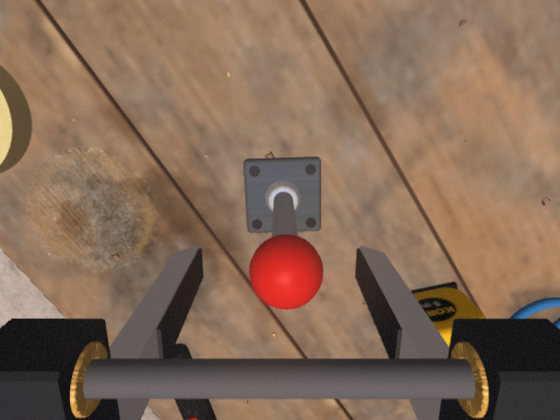

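The wrist view shows the ball at (286,272) free between the open fingers, and the foot square on the bench at (284,195). Rising clear.

Emit:
servo_tool --pt "-2 0 0 0 0 0 0.7" --pt "-5 0 0 0 0 0 0.7" --pt "-8 0 0 0 0 0 0.7" --pt "-10 0 0 0 0 0 0.7" --pt "-10 0 0 0 0 0 0.7" --pt "-10 0 0 0 0 0 0.7"

```text
clock: 8.22
ee_pos: [0.4859, -0.2959, 0.435]
eef_rot: [[-0.001, 0.546, 0.838], [0.001, 0.838, -0.546], [-1.0, 0.0, -0.001]]
wrist_force: [-1.0, 0.2, -0.3]
width: 0.853
```

```bash
python3 - <<'E'
from h import *
from rig import bot
o=bot.get_obs();print(o["clock"],o["ee_pos"],o["wrist_force"])
A=bot.get_image("scene");B=bot.get_image("side")
for n,col in (("r","red"),("b","blue")):
    for im in(A,B): print(col,[(b,plane(im,b[:2],.15 if n=="r" else .018).round(4)) for b in ball(im["pixels"],col)])
s,t=A["pixels"],B["pixels"]
c=np.hstack([s[100:240,240:380],t[100:240,220:360]]);cv2.imwrite("pics/s7.png",cv2.resize(c,None,fx=2.8,fy=2.8))
E
```

```text
8.225 [ 0.4858512  -0.29591247  0.43503179] [-0.97452575  0.18764248 -0.32979634]
red [((348.9, 144.2, 8.3), array([ 0.4924, -0.3045,  0.15  ]))]
red [((301.5, 130.6, 7.0), array([ 0.4891, -0.3032,  0.15  ]))]
blue [((168.6, 295.8, 10.9), array([0.6103, 0.174 , 0.018 ]))]
blue [((221.1, 310.9, 9.1), array([0.6073, 0.1748, 0.018 ]))]
```

View pics/s7.png

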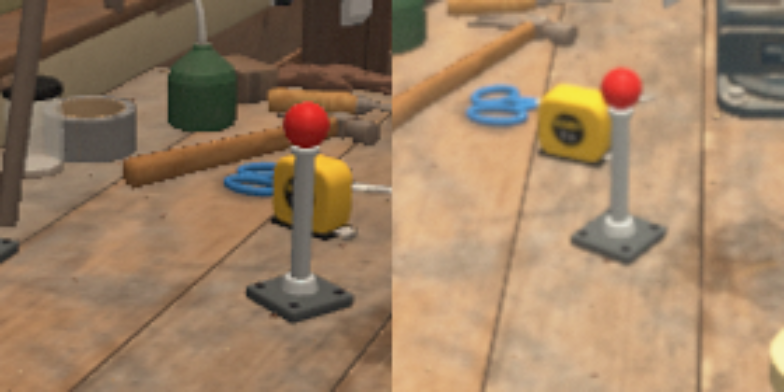

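The post stands free on its foot and the blue ball is exactly where it was. Handing in.

```bash
python3 -c "
from rig import bot
print(bot.finish_job())"
```

```text
the job is handed in; nothing more can be done
None
```

The red-balled post is standing upright on its foot, and I handed the job in at about 8.2 s. I gripped the ball lightly at 8 N with the jaws across the rod. I then moved it along an arc about the foot's edge so it turned between the fingers, released it and rose 10 cm clear.

- **Post:** both fixed cameras show it standing free with the foot flat. Taking its standing height as 150 mm, the ball is at about (0.491, -0.304), so by estimate the foot moved about 45 mm from where it lay. Tilt was judged by eye, not measured.
- **Half raised:** pictures at about 30° and 75° above horizontal show the foot edge on the bench. I did not measure the foot's height on the way.
- **Blue ball:** its pixels are the same before and after in both views.
- **Forces:** the readings I took stayed under about 4 N.
- **Disagreement:** the scene, side and wrist views differed by up to about 5 mm on the ball's position. I aimed the grasp by the wrist view.

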